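Hang the open frame on the drying stand and swing it over the drip tray

ROBOT

A 6-joint arm with a two-finger parallel gripper is mounted at the origin on a cart in front of the work surface, level with it; the furniture and walls round the work are solid. World frame = base frame: x ahead of the robot, y to its left, z up, the work surface at z = 0. Lengths are in m, angles in rad, forces in N, time in s.
With the tool pointing down it reaches from about 0.25 to 0.775 m from the base axis. Payload 4 kg.
Tool frame: the origin (TCP) lies on the centre line of the jaws, within the pads' length; the fingertips stand 8 mm ahead of it and the grasp point (between the pads) lies 11 mm behind it; y points along the fingers, x is the direction in which the jaws open and shut, and the axes are right-handed (so a half turn about y gives the same grasp; the last joint's range is limited). The gripper opens to 94 mm and grips with 3 to 60 N. Pads are 16 mm wide; open, the fingers measure 119 mm over their backs; the gripper's body (75 mm by 177 mm) begins 78 mm behind the grasp point.
Start: joints at [1.018, 0.087, 1.371, -0, 1.684, -0.103], TCP at [0.239, 0.495, 0.214] pointing down, gripper open.
Joint ranges: [-3.1, 3.1], [-0.76, 2.03], [0.27, 2.55], [-1.08, 4.22], [0.17, 2.65], [-2.57, 2.57]. Speed limits (rad/s): [2.79, 2.79, 3.14, 3.14, 3.14, 3.14].

INTERFACE

Orientations are given as [roll, pitch, yaw] about the fixed x, y, z axes, in that order (R = Rz(yaw) Ry(pitch) Rx(roll)).
In Python, from bench import robot gives the robot as it stands.
- The arm moves only by the tool step_arm, never from a script. Its argument "commands" is a list of rows, each an object with "xyz": the shift along the world's x, y, z in m, a list of three; "twist": the turn, a rotation vector about the world's x, y, z in degrees, a list of three. In form: [{"xyz": [tx, ty, tz], "twist": [ax, ay, az]}, ...]. A call has 1 to 12 rows; each row is the pose to reach, as a shift and turn from the pose commanded when the call began; what a row does not reach only later rows make up. A row lasts 1/12 s, in which the tool goes at most 41.7 mm and 7.16 degrees, less where a joint would pass 70% of its speed; a pose out of reach is approached as far as the arm can. A call with a gripper value outside its range is refused whole. "fingers" is the closure in counts, from 0 (fully open) to 255 (shut), set as the call begins (left out, the last holds). The fingers move at their own pace and stop on an object; the grip force is fixed at half the most. Time passes only in rows, so rows that repeat a pose let the fingers close. It gives the time, the measured TCP pose, the force and the opening at its end, in the units of the state.
- robot.get_obs(): the state, without advancing time (a new reading comes with each control period).
- robot.snapshot(name): name is "scene" or "top" or "wrist"; returns (picture, depth): 420x560x3 uint8, red, green, blue; 420x560 float32, m along the optical axis (not along the pixel's ray), 0 where there is no reading.
- robot.camera_info(name): a dict with "fx", "fy", "cx", "cy" (pixels), "R" (3x3) and "t" (3): a world point X has camera coordinates R X + t. Camera axes: x right, y down, z forward; pixel columns grow to the right and rows downward; lengths in m; the calibration is good to about 2 mm. A picture is of the moment at which its call begins: read the wrist's pose just before it. camera_info takes no time and is no camera call; for the wrist camera it gives the pose at the moment of the call.
- robot.close_job(): hands the job in, once; it reports no verdict.
The state is a dict: "time": time; "joint_positions": joint angles; "qvel": joint speeds; "joint_torque": joint torques, N m; "tool_pos": TCP position; "ee_rot": TCP orientation; "wrist_force": force on the tool from outside, world axes, zero at the start; "wrist_torque": the same for the moment, N m; "width": finger opening in m.
Only numpy, scipy, OpenCV 4.12 (cv2) and the standard library are available. Lean on these libraries where they do the work, as an engineer would, in place of code of your own. Each camera call takes 0.05 s, during which the arm holds its last target.

TASK

Take the open wooden frame out of the slotted rack and hang it by the middle of its deep top rail on the side-opening hook of the drying stand: bring it in sideways over the upturned tip, set it down into the throat and let go. Then push the stand's arm round, away from you, until it reaches its stop and the frame hangs straight over the drip tray. Leave the two solid boards in the rack, and do not disturb the two jars or the cork pad.

Things in the scene. Friction and masses are not known exactly. Their poses are not given: they have to be found in the camera images.
- frame_centre (a point): Centre of the loose open frame of pale wood, 120 mm wide (its x), 16 thick (its y), 160 high (its z, up), 0.2 kg, with a deep top rail; bottom rail faced with steel strips; window 80 wide, 100 high. The point is 80 mm above the underside, in the window. It stands on edge in one of the rack's three slots, taller than the boards; both faces alike.
- frame_hang (a point): Where the hook's bar must bear: underside of the frame's top rail, mid-length and mid-thickness, in a hanging recess 32 mm wide and 5 mm deep. 40 mm below the frame's top edge, 40 mm above frame_centre, same axes.
- hook_seat (a point): Middle of the hook's throat, on top of its 9 mm round bar: 210 mm above the worktop, 125 mm from the pivot. Axes of the swing arm: the arm runs from pivot to hook along -y, z up. Throat floor level for 30 mm along y; beyond it (-y) the tip rises 14 mm above the seat, ending 26 mm out; inward (+y) a shoulder rises 10 mm. The frame hangs crosswise: its y along the arm's y, either way round.
- swing_peg (a point): Centre of a 16 mm black ball on top of an upright 12 mm steel peg on the swing arm, 46 mm from the pivot toward the hook and 46 mm above the seat's height; a handy place to push the arm. The arm's bar has its top 10 mm above the seat's height there. Axes as hook_seat.
- pivot (a point): On the upright axis of the swing arm, at the seat's height, on the fixed stand's post (foot 110 mm across). A shallow aluminium drip tray 140 x 170 x 18 mm lies on the worktop on the stand's far side (+x, away from the robot). Axes of the stand: with the joint at 0 the arm points along its -y (to the robot's right).
- swing (a joint): Angle of the swing arm, rad: 0 pointing to the stand's -y (robot's right), growing counter-clockwise seen from above as the hook moves away from the robot, 1.40 at its stop over the drip tray. Starts between 0 and 0.4; slight friction (0.08 N m, 2 N at the peg), stays where it is left.
- rack: Fixed wooden rack: base board 140 mm (x) by 200 mm (y), 12 mm thick; origin at the centre of its underside. Three slots at y = -65, 0 and +65 mm, each 19.4 mm clear between dowels whose tops are 74 mm above the worktop. Things stand in the slots on the base board, thickness along the rack's y.
- board_a_centre (a point): Centre of a solid board (no window) with plain grey plaster faces and pale wooden edges, 110 wide x 15 thick x 95 mm high, on edge in another slot of the rack. Not to be moved.
- board_b_centre (a point): Centre of a solid board (no window) with plain grey plaster faces and pale wooden edges, 118 wide x 15 thick x 85 mm high, on edge in the remaining slot of the rack. Not to be moved.
- jar_a: Jar with black lid, 52 mm across, 62 mm high, standing on the worktop; origin at the centre of its underside. Bystander.
- jar_b: Jar with white lid, 60 mm across, 75 mm high, standing on the worktop; origin at the centre of its underside. Bystander.
- cork_pad: Flat cork block 56 x 80 x 20 mm lying on the worktop between rack and stand; origin at the centre of its underside. Bystander.

How it is judged:
By the outcome, as a careful person would: the job done as asked, in the order asked, and still so for the second after the job is handed in, with the robot touching nothing.
It also fails if it takes over 48 s, if anything falls off the work surface, if the arm or the gripper's body presses on something with over 40 N, if the wrist force passes 120 N, or if a joint passes its speed limit or range.

## Working session

There is one attempt and no reset: what is moved stays moved. The work goes in short steps, Python scripts to look and compute and a tool call to move; the robot and the scene stay as the last step left them, time stands still between calls to the robot, and variables do not carry over. Pictures are saved under pics/ and viewed, and the job is handed in when it is done.

Besides the shell and the picture viewer there is one more tool, called after "Emit:" as a command line: name --argument value ..., lists and objects as JSON in quotes. step_arm: Moves the arm, as the interface text tells. Its arguments: {"type":"object","properties":{"commands":{"type":"array"},"fingers":{"type":"number"}},"required":["commands"]}

```bash
ls; mkdir -p pics
cat > h.py <<'E'
import numpy as np, cv2
from bench import robot
def snap(n,f):
    info=robot.camera_info(n); p,d=robot.snapshot(n)
    cv2.imwrite('pics/'+f+'.png',p[:,:,::-1]); np.savez('pics/'+f+'.npz',p=p,d=d,R=info['R'],t=info['t'],K=[info['fx'],info['fy'],info['cx'],info['cy']])
    return p,d,info
def load(f):
    z=np.load('pics/'+f+'.npz'); return z['p'],z['d'],z['R'],z['t'],z['K']
def cloud(f):
    p,d,R,t,K=load(f); v,u=np.mgrid[:d.shape[0],:d.shape[1]]
    c=np.stack([(u-K[2])/K[0]*d,(v-K[3])/K[1]*d,d],-1)
    return (c-t)@R   # world = R^T (c-t)
def plane(f,u,v,z):
    p,d,R,t,K=load(f); r=R.T@np.array([(u-K[2])/K[0],(v-K[3])/K[1],1]); o=-R.T@t
    return o+r*(z-o[2])/r[2]
E
python3 - <<'E'
from h import *
o=robot.get_obs(); print(o)
for n in ['scene','top','wrist']:
    p,d,i=snap(n,n+'0'); print(n,i['R'].round(3),i['t'],-np.array(i['R']).T@i['t'],i['fx'],(d>0).mean())
E
```

```text
pics
{'time': 0.0, 'joint_positions': array([ 1.01786809e+00,  8.79469122e-02,  1.37222404e+00,  1.69884541e-05,
        1.68361631e+00, -1.03097329e-01]), 'qvel': array([-0.00065504, -0.00149545,  0.00246901,  0.00040382,  0.00025776,
        0.00075146]), 'joint_torque': array([-1.54277321e-03, -3.40174019e+01, -3.02423644e+01,  7.16235093e-02,
        3.28696787e-02, -1.57137642e-04]), 'tool_pos': array([0.23886557, 0.49483489, 0.21232392]), 'ee_rot': array([-1.57055367,  0.00218122,  1.12096758]), 'wrist_force': array([-0.26515406,  0.40495888,  0.30421599]), 'wrist_torque': array([-0.00808928,  0.01129046,  0.01389438]), 'width': 0.09392605398168287}
scene [[-0.613 -0.79   0.018]
 [-0.617  0.464 -0.635]
 [ 0.493 -0.401 -0.772]] [0.34264801 0.47879485 0.71748644] [0.1517028  0.33574827 0.85187929] 400.5591796726286 0.9959353741496598
top [[ 0.042 -0.999  0.005]
 [-0.978 -0.042 -0.204]
 [ 0.204  0.003 -0.979]] [-0.04990654  0.60188411  0.90962627] [ 0.40483781 -0.02759932  1.01366648] 392.0949280522726 0.9959821428571428
wrist [[ 0.434  0.901 -0.003]
 [ 0.87  -0.419  0.26 ]
 [ 0.233 -0.115 -0.966]] [-0.54876482 -0.02686387  0.39163133] [0.17043966 0.52820552 0.38365198] 354.3749003102808 0.9960119047619047
```

View pics/scene0.png

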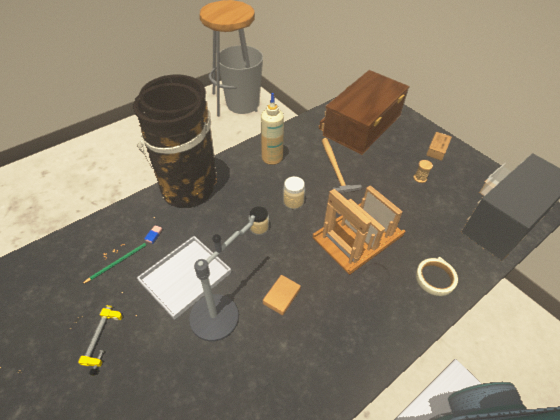

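View pics/top0.png

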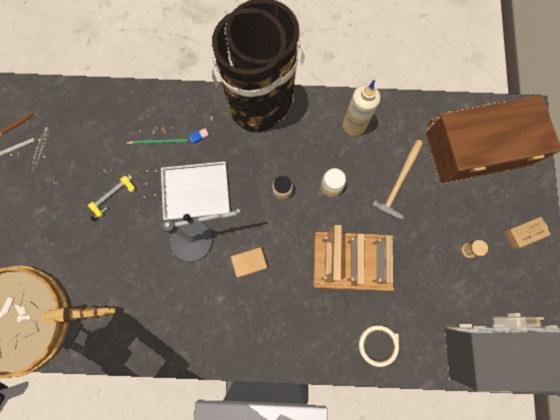

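View pics/wrist0.png

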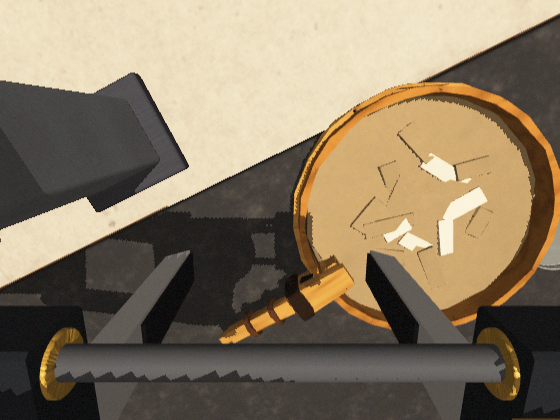

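The scene view shows the frame in the rack slot nearest the stand, the stand at left with its arm pointing roughly at the rack, and the jars beyond. In the top view the rack is at about (354,262), the frame at (337,255), the pivot at (168,226), the hook at (238,212) and the ball at (187,217). Next I measure from depth.

Run:
```python
from h import *
T=cloud('top0'); S=cloud('scene0')
for n,(C,f) in dict(top=(T,'top0'),scene=(S,'scene0')).items():
    p=load(f)[0]; X=C.reshape(-1,3); 
    print(n,'table z', np.median(X[(abs(X[:,2])<.02)][:,2]))
    # frame top
    m=(X[:,2]>.150)&(X[:,2]<.19)&(X[:,1]<0.0)&(X[:,1]>-.4)&(X[:,0]<.6)&(X[:,0]>.3)
    print('frame pts',m.sum(), np.percentile(X[m],[1,50,99],axis=0).round(4).tolist())
    m=(X[:,2]>.165)&(X[:,2]<.18)&(X[:,1]<0.0)&(X[:,1]>-.4)&(X[:,0]<.6)&(X[:,0]>.3)
    print('top face',m.sum(), X[m].mean(0)if m.any() else 0,cv2.minAreaRect(X[m][:,:2].astype(np.float32)*1000) if m.any() else 0)
    m=(X[:,2]>.205)&(X[:,2]<.235)&(X[:,1]<0.35)&(X[:,1]>0)&(X[:,0]<.62)&(X[:,0]>.3)
    print('arm',m.sum(),cv2.minAreaRect(X[m][:,:2].astype(np.float32)*1000))
    m=(X[:,2]>.24)&(X[:,2]<.27)&(X[:,1]<0.35)&(X[:,1]>0)&(X[:,0]<.62)&(X[:,0]>.3)
    print('ball',m.sum(),X[m].mean(0),X[m].min(0),X[m].max(0))
    p2=cv2.resize
a=cv2.imread('pics/top0.png')[170:300,140:410]; cv2.imwrite('pics/top0z.png',cv2.resize(a,None,fx=2.9,fy=2.9,interpolation=cv2.INTER_CUBIC))
a=cv2.imread('pics/scene0.png')[170:350,130:410]; cv2.imwrite('pics/scene0z.png',cv2.resize(a,None,fx=2.8,fy=2.8,interpolation=cv2.INTER_CUBIC))
```

```text
top table z -0.00011777700827439414
frame pts 479 [[0.447, -0.1614, 0.1509], [0.5062, -0.152, 0.1712], [0.5636, -0.1451, 0.1746]]
top face 422 [ 0.50605485 -0.15300328  0.17139981] ((506.2992858886719, -153.5402069091797), (16.78266143798828, 119.5859375), 89.7535400390625)
arm 427 ((553.6709594726562, 133.93804931640625), (24.25772476196289, 161.50912475585938), 11.760191917419434)
ball 58 [0.55088307 0.15578158 0.2588669 ] [0.5442665  0.14966464 0.24015978] [0.55860982 0.16345955 0.2645676 ]
scene table z -0.0012426922528890685
frame pts 546 [[0.4448, -0.1605, 0.1503], [0.4991, -0.1469, 0.1687], [0.5628, -0.1437, 0.1729]]
top face 341 [ 0.50196457 -0.1514427   0.16981596] ((503.6694030761719, -152.6449737548828), (18.028810501098633, 119.8774185180664), 89.62361907958984)
arm 513 ((559.065673828125, 137.32183837890625), (26.093713760375977, 161.76551818847656), 18.228565216064453)
ball 78 [0.54753352 0.15881098 0.25530157] [0.54262325 0.15041504 0.24096237] [0.55577543 0.16511995 0.26347108]
```

View pics/top0z.png

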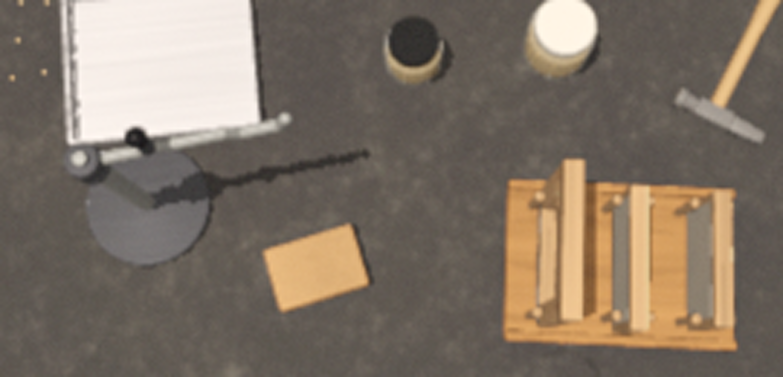

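View pics/scene0z.png

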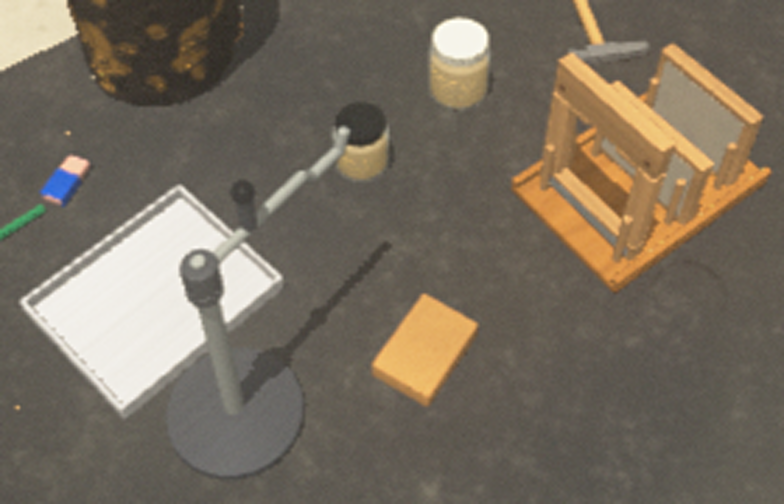

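Run:
```python
from h import *
ctr={}
for f in ['top0','scene0']:
    X=cloud(f); p,d,R,t,K=load(f)
    Z=X[...,2]; roi=(X[...,1]<.35)&(X[...,1]>0)&(X[...,0]<.65)&(X[...,0]>.4)
    b=roi&(Z>.25)&(Z<.275)&(p.max(-1)<60)
    v,u=np.nonzero(roi&(Z>.246)&(Z<.275)); 
    (cx,cy),r=cv2.minEnclosingCircle(np.stack([u,v],1).astype(np.float32)); print(f,'ball px',cx,cy,r, plane(f,cx,cy,.256))
    # arm axis: points z .205-.235
    a=roi&(Z>.195)&(Z<.24); A=X[a]; 
    # crude axis
    ball=plane(f,cx,cy,.256)[:2]
    dist=np.linalg.norm(A[:,:2]-ball,axis=1)
    s=A[(dist>.02)&(A[:,1]<ball[1])]
    l=cv2.fitLine(s[:,:2].astype(np.float32),cv2.DIST_HUBER,0,.001,.001).ravel(); dr=l[:2]*(-np.sign(l[1])); 
    th=np.arctan2(dr[0],-dr[1]); q=(s[:,:2]-ball)@dr
    n=np.array([-dr[1],dr[0]])
    print('dir',dr,'angle',th,'deg',np.degrees(th),'line off ball',(l[2:]-ball)@n)
    for lo in np.arange(.02,.12,.005):
        k=(q>=lo)&(q<lo+.005)
        if k.any(): print(round(lo,3),k.sum(),'z',s[k,2].max().round(4),'off',((s[k,:2]-ball)@n).mean().round(4))
    # post cap
    c=roi&(Z>.2)&(Z<.25)&(X[...,1]>ball[1]+.025); C=X[c]; print('cap',c.sum(),C[:,2].max(), C[C[:,2]>C[:,2].max()-.006].mean(0))
```

```text
top0 ball px 186.68182373046875 216.68182373046875 4.047844409942627 [0.5515458  0.15693171 0.256     ]
dir [ 0.24726842 -0.968947  ] angle 0.24986011 deg 14.315928 line off ball -0.00046938870746495836
0.02 10 z 0.2226 off -0.0005
0.025 11 z 0.2216 off -0.0003
0.03 10 z 0.2216 off 0.0001
0.035 11 z 0.2217 off -0.0006
0.04 11 z 0.2201 off 0.0002
0.045 10 z 0.2217 off -0.0006
0.05 9 z 0.2213 off -0.0009
0.055 14 z 0.2206 off 0.0001
0.06 14 z 0.2155 off 0.0002
0.065 10 z 0.2114 off -0.0004
0.07 10 z 0.211 off -0.0006
0.075 12 z 0.2104 off 0.0003
0.08 9 z 0.2106 off -0.0005
0.085 10 z 0.2117 off 0.0007
0.09 9 z 0.2193 off -0.0006
0.095 11 z 0.2239 off -0.0011
0.1 9 z 0.224 off 0.0006
cap 170 0.23343083143196644 [0.53969026 0.2003392  0.22934707]
scene0 ball px 216.5 238.61111450195312 4.638236999511719 [0.54875594 0.15807657 0.256     ]
dir [ 0.25637814 -0.9665766 ] angle 0.25927326 deg 14.855263 line off ball -0.0008612600892153164
0.02 10 z 0.2202 off -0.0005
0.025 12 z 0.2194 off -0.0002
0.03 9 z 0.2194 off -0.0001
0.035 11 z 0.2195 off 0.0003
0.04 11 z 0.2194 off -0.001
0.045 12 z 0.2196 off -0.0001
0.05 10 z 0.2193 off 0.0
0.055 10 z 0.2184 off -0.001
0.06 8 z 0.2133 off -0.0018
0.065 8 z 0.2104 off -0.0007
0.07 11 z 0.2107 off -0.0004
0.075 8 z 0.2108 off -0.0009
0.08 8 z 0.2092 off 0.0004
0.085 11 z 0.2111 off -0.0
0.09 15 z 0.2167 off -0.0001
0.095 20 z 0.2227 off -0.0005
0.1 8 z 0.2228 off -0.0004
cap 234 0.23118162239552315 [0.53677974 0.20271092 0.22730304]
```

Both views agree to about 2 mm, and the throat floor, tip and arm heights match the given sizes.
- **Frame:** top at (0.505, -0.153, 0.172), long axis at about -0.3°.
- **Hook:** seat at about (0.570, 0.081, 0.210), arm direction 14.5° from -y.
- **Ball and pivot:** ball at (0.550, 0.1575), pivot at (0.5385, 0.202).

I'm moving over the frame with the jaws along its thickness.

Emit:
step_arm --commands '[{"xyz": [0.011, -0.027, 0.01], "twist": [0, 0, 2]}, {"xyz": [0.022, -0.054, 0.02], "twist": [0, 0, 4]}, {"xyz": [0.037, -0.09, 0.035], "twist": [0, 0, 6]}, {"xyz": [0.051, -0.125, 0.05], "twist": [0, 0, 8]}, {"xyz": [0.066, -0.16, 0.06], "twist": [0, 0, 10]}, {"xyz": [0.08, -0.195, 0.07], "twist": [0, 0, 12]}, {"xyz": [0.094, -0.23, 0.08], "twist": [0, 0, 14]}, {"xyz": [0.109, -0.265, 0.08], "twist": [0, 0, 16]}, {"xyz": [0.123, -0.3, 0.08], "twist": [0, 0, 18]}, {"xyz": [0.138, -0.335, 0.08], "twist": [0, 0, 20]}, {"xyz": [0.152, -0.37, 0.08], "twist": [0, 0, 22]}, {"xyz": [0.166, -0.405, 0.08], "twist": [0, 0, 24]}]' --fingers 0

```text
time: 1.15
tool_pos: [0.4053, 0.0885, 0.2934]
ee_rot: [-1.571, -0.0, 1.542]
wrist_force: [0.7, -0.7, -1.2]
width: 0.0942
```

Emit:
step_arm --commands '[{"xyz": [0.012, -0.03, 0], "twist": [0, 0, 0.5]}, {"xyz": [0.024, -0.06, 0], "twist": [0, 0, 1]}, {"xyz": [0.036, -0.09, 0], "twist": [0, 0, 1.5]}, {"xyz": [0.049, -0.12, 0], "twist": [0, 0, 1.5]}, {"xyz": [0.061, -0.15, 0], "twist": [0, 0, 1.5]}, {"xyz": [0.074, -0.18, 0], "twist": [0, 0, 1.5]}, {"xyz": [0.085, -0.205, -0.01], "twist": [0, 0, 1.5]}, {"xyz": [0.093, -0.225, -0.02], "twist": [0, 0, 1.5]}, {"xyz": [0.098, -0.238, -0.03], "twist": [0, 0, 1.5]}, {"xyz": [0.1, -0.243, -0.034], "twist": [0, 0, 1.5]}, {"xyz": [0.1, -0.243, -0.034], "twist": [0, 0, 1.5]}, {"xyz": [0.1, -0.243, -0.034], "twist": [0, 0, 1.5]}]'

```text
time: 2.15
tool_pos: [0.5048, -0.1519, 0.2594]
ee_rot: [-1.57, -0.001, 1.567]
wrist_force: [0.1, -0.1, 0.0]
width: 0.0941
```

Run:
```python
from h import *
for n in ['wrist','top']:
    o=robot.get_obs(); p,d,i=snap(n,n+'1')
print({k:np.round(v,4) for k,v in o.items()})
for f in ['wrist1','top1']:
    X=cloud(f).reshape(-1,3)
    m=(X[:,2]>.165)&(X[:,2]<.18)&(abs(X[:,1]+.153)<.03)&(X[:,0]<.6)&(X[:,0]>.4)
    print(f,m.sum(), X[m].mean(0),cv2.minAreaRect(X[m][:,:2].astype(np.float32)*1000))
```

```text
{'time': np.float64(2.2), 'joint_positions': array([-3.9970e-01,  3.1800e-02,  1.3374e+00,  6.0000e-04,  1.7719e+00,
       -1.9668e+00]), 'qvel': array([ 0.0077, -0.0131, -0.0104, -0.0034, -0.0023, -0.0032]), 'joint_torque': array([-4.10700e-01, -3.07585e+01, -2.98516e+01, -6.69000e-02,
        4.27000e-02,  3.00000e-04]), 'tool_pos': array([ 0.505 , -0.1517,  0.2601]), 'ee_rot': array([-1.5714e+00, -4.0000e-04,  1.5671e+00]), 'wrist_force': array([-0.7906,  0.9874, -0.1215]), 'wrist_torque': array([ 0.0219,  0.021 , -0.062 ]), 'width': np.float64(0.0939)}
wrist1 3120 [ 0.50082767 -0.15357727  0.17161566] ((504.35992431640625, -153.80113220214844), (119.56838989257812, 15.474127769470215), 0.07102006673812866)
top1 181 [ 0.4724749  -0.15294962  0.17136536] ((485.5995178222656, -153.30419921875), (15.887255668640137, 78.0089340209961), 87.62149810791016)
```

View pics/wrist1.png

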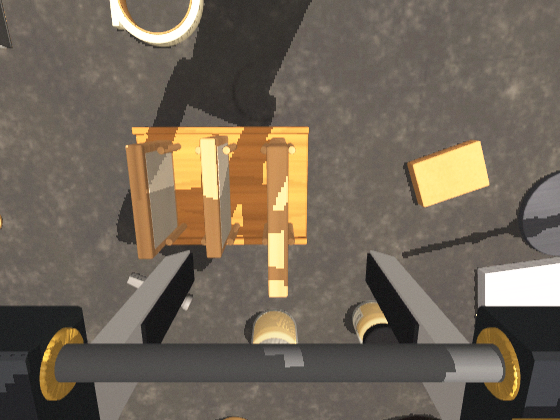

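The wrist view shows the frame's top rail centred between the jaws (278,220), with both boards clear to the left. I'm descending and gripping with the tips about 20 mm down the rail.

Emit:
step_arm --commands '[{"xyz": [0, -0.001, -0.015], "twist": [0, 0, 0]}, {"xyz": [0, -0.002, -0.035], "twist": [0, 0, 0]}, {"xyz": [0, -0.002, -0.055], "twist": [0, 0, 0]}, {"xyz": [0, -0.002, -0.075], "twist": [0, 0, 0]}, {"xyz": [0, -0.002, -0.09], "twist": [0, 0, 0]}, {"xyz": [0, -0.002, -0.1], "twist": [0, 0, 0]}, {"xyz": [0, -0.002, -0.1], "twist": [0, 0, 0]}, {"xyz": [0, -0.002, -0.1], "twist": [0, 0, 0]}]'

```text
time: 2.92
tool_pos: [0.5053, -0.1542, 0.1602]
ee_rot: [-1.571, 0.0, 1.567]
wrist_force: [-0.1, 0.2, -0.2]
width: 0.0939
```

Emit:
step_arm --commands '[{"xyz": [0, 0, 0], "twist": [0, 0, 0]}, {"xyz": [0, 0, 0], "twist": [0, 0, 0]}, {"xyz": [0, 0, 0], "twist": [0, 0, 0]}, {"xyz": [0, 0, 0], "twist": [0, 0, 0]}, {"xyz": [0, 0, 0], "twist": [0, 0, 0]}, {"xyz": [0, 0, 0], "twist": [0, 0, 0]}, {"xyz": [0, 0, 0], "twist": [0, 0, 0]}, {"xyz": [0, 0, 0], "twist": [0, 0, 0]}, {"xyz": [0, 0, 0], "twist": [0, 0, 0]}, {"xyz": [0, 0, 0], "twist": [0, 0, 0]}, {"xyz": [0, 0, 0], "twist": [0, 0, 0]}, {"xyz": [0, 0, 0], "twist": [0, 0, 0]}]' --fingers 255

```text
time: 3.92
tool_pos: [0.5051, -0.1547, 0.1595]
ee_rot: [-1.571, -0.0, 1.566]
wrist_force: [-0.9, -0.4, -0.8]
width: 0.0173
```

Emit:
step_arm --commands '[{"xyz": [0, 0, 0.004], "twist": [0, 0, 0]}, {"xyz": [0, 0, 0.01], "twist": [0, 0, 0]}, {"xyz": [0, 0, 0.02], "twist": [0, 0, 0]}, {"xyz": [0, 0, 0.03], "twist": [0, 0, 0]}, {"xyz": [0, 0, 0.042], "twist": [0, 0, 0]}, {"xyz": [0, 0, 0.054], "twist": [0, 0, 0]}, {"xyz": [0, 0, 0.068], "twist": [0, 0, 0]}, {"xyz": [0, 0, 0.082], "twist": [0, 0, 0]}, {"xyz": [0, 0, 0.098], "twist": [0, 0, 0]}, {"xyz": [0, 0, 0.11], "twist": [0, 0, 0]}, {"xyz": [0, 0, 0.12], "twist": [0, 0, 0]}, {"xyz": [0, 0, 0.12], "twist": [0, 0, 0]}]'

```text
time: 4.92
tool_pos: [0.5061, -0.1551, 0.2829]
ee_rot: [-1.576, 0.002, 1.566]
wrist_force: [0.2, -0.3, -1.5]
width: 0.0159
```

Run:
```python
from h import *
for n in ['scene','wrist']:
    o=robot.get_obs(); p,d,i=snap(n,n+'2')
print(o['tool_pos'],o['ee_rot'],o['width'],o['wrist_force'])
for f in ['wrist2','scene2']:
    X=cloud(f).reshape(-1,3)
    m=(X[:,2]>.284)&(X[:,2]<.298)&(abs(X[:,1]+.153)<.02)&(X[:,0]<.6)&(X[:,0]>.42)
    print(f,m.sum(), X[m].mean(0) if m.any() else 0,cv2.minAreaRect(X[m][:,:2].astype(np.float32)*1000) if m.any() else 0)
```

```text
[ 0.50573551 -0.15492827  0.28123782] [-1.57373899e+00  1.12431775e-03  1.56602939e+00] 0.015951672837134397 [-0.04056891  0.47706598 -2.38275564]
wrist2 6721 [ 0.49015922 -0.15484652  0.29312613] ((505.5830078125, -155.86453247070312), (37.49896240234375, 120.31111907958984), 79.1741714477539)
scene2 332 [ 0.48119979 -0.15054508  0.29153691] ((504.5907287597656, -151.70626831054688), (117.64942169189453, 37.913902282714844), 12.792401313781738)
```

View pics/scene2.png

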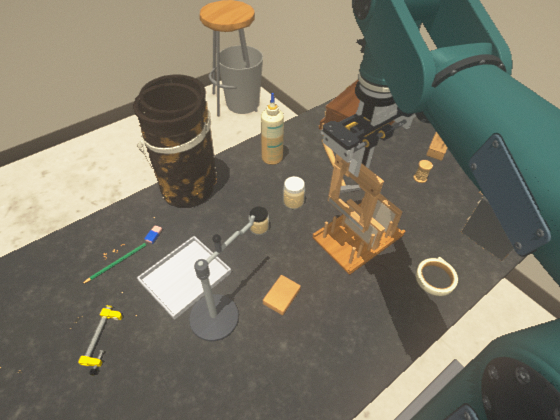

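View pics/wrist2.png

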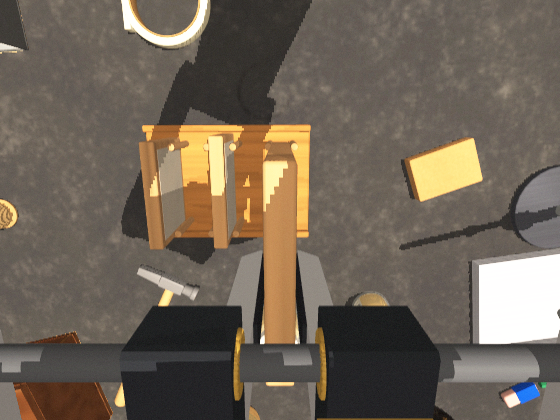

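The frame is held square with both boards still in the rack (wrist view (160,195) and (222,190)). Next I carry it to 65 mm outside the hook seat, turned 14.5° to match the arm.

Emit:
step_arm --commands '[{"xyz": [0.003, 0.006, 0], "twist": [0, 0, 1]}, {"xyz": [0.009, 0.018, 0], "twist": [0, 0, 2]}, {"xyz": [0.017, 0.036, 0], "twist": [0, 0, 4]}, {"xyz": [0.026, 0.056, 0], "twist": [0, 0, 6]}, {"xyz": [0.036, 0.076, 0], "twist": [0, 0, 8]}, {"xyz": [0.046, 0.096, 0], "twist": [0, 0, 9.5]}, {"xyz": [0.055, 0.116, 0], "twist": [0, 0, 11]}, {"xyz": [0.064, 0.136, 0], "twist": [0, 0, 12.5]}, {"xyz": [0.072, 0.153, 0], "twist": [0, 0, 13.5]}, {"xyz": [0.078, 0.166, 0], "twist": [0, 0, 14.5]}, {"xyz": [0.081, 0.172, 0], "twist": [0, 0, 14.5]}, {"xyz": [0.081, 0.172, 0], "twist": [0, 0, 14.5]}]'

```text
time: 6.02
tool_pos: [0.5863, 0.0187, 0.2784]
ee_rot: [-1.569, -0.001, 1.821]
wrist_force: [-0.7, -0.1, -2.3]
width: 0.0157
```

Run:
```python
from h import *
for n in ['scene','top','wrist']:
    o=robot.get_obs(); p,d,i=snap(n,n+'3')
print(o['tool_pos'],o['ee_rot'],o['width'],o['wrist_force'])
a=cv2.imread('pics/scene3.png')[130:350,130:410]; cv2.imwrite('pics/scene3z.png',cv2.resize(a,None,fx=2.7,fy=2.7,interpolation=cv2.INTER_CUBIC))
```

```text
[0.58590874 0.01692908 0.27906535] [-1.56954578e+00  2.92764865e-04  1.81890610e+00] 0.015802985712833555 [-0.15274667 -0.18421476 -1.49577827]
```

View pics/scene3z.png

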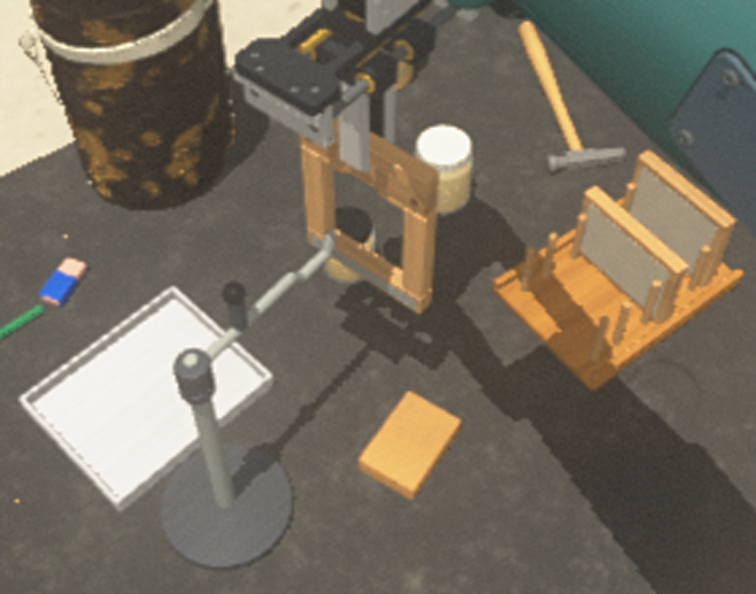

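View pics/wrist3.png

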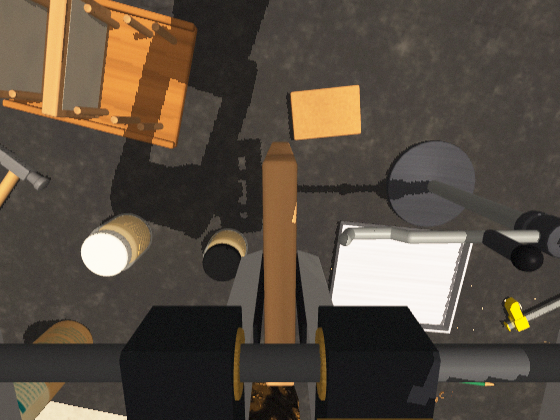

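View pics/top3.png

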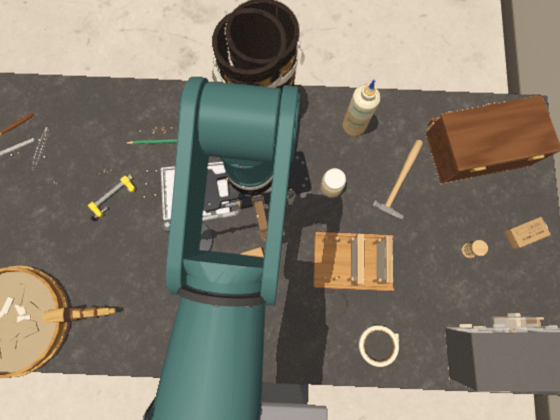

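The scene crop shows the frame upright just outside the hook tip (crop px (328,243)), with the tip lined up with the window. I'm checking alignment using the wrist cloud, since the calibration errors are then shared.

Run:
```python
from h import *
for f in ['wrist3','scene3']:
    X=cloud(f); p=load(f)[0]; Z=X[...,2]
    roi=(X[...,1]<.145)&(X[...,1]>.04)&(abs(X[...,0]-.575)<.03)&(Z>.2)&(Z<.24)
    if f=='wrist3': roi&=(X[...,1]>.045)
    s=X[roi]; l=cv2.fitLine(s[:,:2].astype(np.float32),cv2.DIST_HUBER,0,.001,.001).ravel(); dr=l[:2]*-np.sign(l[1])
    q=(s[:,:2]-l[2:])@dr; tip=l[2:]+dr*q.max()
    print(f,roi.sum(),'angle',np.degrees(np.arctan2(dr[0],-dr[1])),'tip end',tip,'seat=tip-26..',tip-dr*.026)
    for lo in np.arange(q.max()-.06,q.max(),.005):
        k=(q>=lo)&(q<lo+.005); print(round(q.max()-lo,3),k.sum(),s[k,2].max().round(4) if k.any() else '')
    F=(Z>.283)&(Z<.298)&(abs(X[...,1]-.017)<.04)&(X[...,0]>.5)&(X[...,0]<.66)&((p[...,0].astype(int)-p[...,2])>30)
    a=X[F]; print('frame',F.sum(),cv2.minAreaRect(a[:,:2].astype(np.float32)*1000),np.percentile(a,[1,50,99],axis=0).round(4).tolist())
```

```text
wrist3 1718 angle 15.022978 tip end [0.57554165 0.05572085] seat=tip-26.. [0.56880228 0.08083222]
0.06 89 0.2211
0.055 90 0.221
0.05 125 0.2207
0.045 116 0.2166
0.04 91 0.2112
0.035 82 0.2108
0.03 88 0.2109
0.025 83 0.2106
0.02 82 0.2105
0.015 68 0.2171
0.01 90 0.2244
0.005 99 0.2251
frame 6134 ((585.5927734375, 16.8640193939209), (119.65955352783203, 16.038347244262695), 14.303650856018066) [[0.5277, -0.0032, 0.2889], [0.5683, 0.0127, 0.2912], [0.6409, 0.031, 0.2926]]
scene3 195 angle 14.73828 tip end [0.57471337 0.0572258 ] seat=tip-26.. [0.56809886 0.08237035]
0.06 11 0.2204
0.055 10 0.22
0.05 11 0.219
0.045 7 0.2142
0.04 8 0.2097
0.035 8 0.2098
0.03 10 0.2082
0.025 11 0.211
0.02 8 0.2091
0.015 14 0.2156
0.01 21 0.2231
0.005 9 0.2226
frame 242 ((571.7084350585938, 15.744644165039062), (91.72216796875, 16.978618621826172), 13.179107666015625) [[0.5269, -0.0013, 0.2833], [0.5538, 0.0132, 0.2887], [0.6135, 0.0314, 0.2913]]
```

Emit:
step_arm --commands '[{"xyz": [-0.001, 0.004, 0], "twist": [0, 0, 0]}, {"xyz": [-0.003, 0.012, 0], "twist": [0, 0, 0]}, {"xyz": [-0.005, 0.02, 0], "twist": [0, 0, 0]}, {"xyz": [-0.007, 0.028, 0], "twist": [0, 0, 0]}, {"xyz": [-0.009, 0.036, 0], "twist": [0, 0, 0]}, {"xyz": [-0.011, 0.044, 0], "twist": [0, 0, 0]}, {"xyz": [-0.013, 0.052, 0], "twist": [0, 0, 0]}, {"xyz": [-0.015, 0.059, 0], "twist": [0, 0, 0]}, {"xyz": [-0.0165, 0.064, 0], "twist": [0, 0, 0]}, {"xyz": [-0.0165, 0.064, 0], "twist": [0, 0, 0]}]'

```text
time: 7.0
tool_pos: [0.5693, 0.0826, 0.2796]
ee_rot: [-1.571, -0.0, 1.821]
wrist_force: [-0.9, 0.9, -2.2]
width: 0.016
```

Run:
```python
from h import *
for n in ['scene','wrist']:
    o=robot.get_obs(); p,d,i=snap(n,n+'4')
print(o['tool_pos'],o['ee_rot'],o['width'],o['wrist_force'])
X=cloud('wrist4'); p=load('wrist4')[0]; Z=X[...,2]
F=(Z>.283)&(Z<.298)&(abs(X[...,1]-.08)<.04)&(X[...,0]>.49)&(X[...,0]<.66)&((p[...,0].astype(int)-p[...,2])>30)
a=X[F]; print('frame',F.sum(),cv2.minAreaRect(a[:,:2].astype(np.float32)*1000))
a=cv2.imread('pics/scene4.png')[130:350,130:410]; cv2.imwrite('pics/scene4z.png',cv2.resize(a,None,fx=2.7,fy=2.7,interpolation=cv2.INTER_CUBIC))
```

```text
[0.56952347 0.08189773 0.27961478] [-1.57099940e+00  1.74035991e-04  1.82012776e+00] 0.015942494685905497 [ 0.63782579 -0.21087612 -2.60967974]
frame 6160 ((569.03857421875, 81.78756713867188), (119.37855529785156, 16.047143936157227), 14.337152481079102)
```

View pics/scene4z.png

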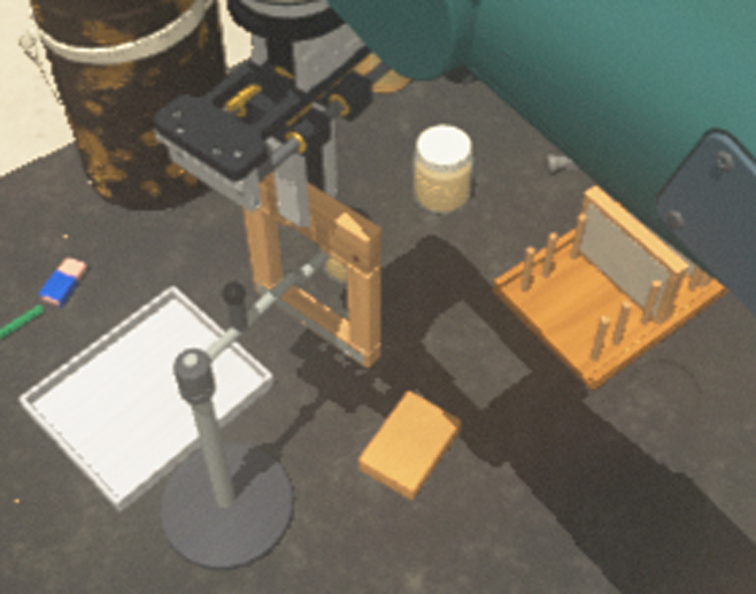

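View pics/wrist4.png

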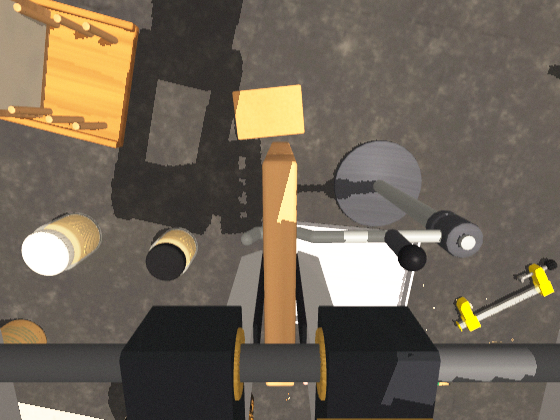

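The hook bar passes through the window: in the wrist view the tip (250,238) is left of the rail and the arm (320,237) right of it. Lowering.

Emit:
step_arm --commands '[{"xyz": [0, 0, -0.004], "twist": [0, 0, 0]}, {"xyz": [0, 0, -0.01], "twist": [0, 0, 0]}, {"xyz": [0, 0, -0.016], "twist": [0, 0, 0]}, {"xyz": [0, 0, -0.022], "twist": [0, 0, 0]}, {"xyz": [0, 0, -0.028], "twist": [0, 0, 0]}, {"xyz": [0, 0, -0.033], "twist": [0, 0, 0]}, {"xyz": [0, 0, -0.036], "twist": [0, 0, 0]}, {"xyz": [0, 0, -0.038], "twist": [0, 0, 0]}, {"xyz": [0, 0, -0.038], "twist": [0, 0, 0]}]'

```text
time: 7.85
tool_pos: [0.5694, 0.0813, 0.2409]
ee_rot: [-1.57, -0.0, 1.819]
wrist_force: [-0.1, 0.3, -2.5]
width: 0.0158
```

Emit:
step_arm --commands '[{"xyz": [0, 0, -0.001], "twist": [0, 0, 0]}, {"xyz": [0, 0, -0.002], "twist": [0, 0, 0]}, {"xyz": [0, 0, -0.002], "twist": [0, 0, 0]}]'

```text
time: 8.1
tool_pos: [0.5697, 0.0814, 0.2396]
ee_rot: [-1.571, -0.0, 1.819]
wrist_force: [1.2, 1.0, -1.3]
width: 0.0159
```

Emit:
step_arm --commands '[{"xyz": [0, 0, -0.001], "twist": [0, 0, 0]}, {"xyz": [0, 0, -0.001], "twist": [0, 0, 0]}, {"xyz": [0, 0, -0.001], "twist": [0, 0, 0]}]'

```text
time: 8.35
tool_pos: [0.5696, 0.0813, 0.2386]
ee_rot: [-1.571, -0.0, 1.819]
wrist_force: [-0.4, -0.8, -2.6]
width: 0.0159
```

Run:
```python
from h import *
for n in ['scene','wrist']:
    o=robot.get_obs(); p,d,i=snap(n,n+'5')
print(o['tool_pos'],o['ee_rot'],o['width'],o['wrist_force'],o['wrist_torque'])
X=cloud('wrist5'); p=load('wrist5')[0]; Z=X[...,2]
F=(Z>.24)&(Z<.26)&(abs(X[...,1]-.08)<.04)&(X[...,0]>.49)&(X[...,0]<.66)&((p[...,0].astype(int)-p[...,2])>30)
a=X[F]; print('frame',F.sum(),cv2.minAreaRect(a[:,:2].astype(np.float32)*1000),np.median(a,axis=0))
a=cv2.imread('pics/scene5.png')[170:310,180:330]; cv2.imwrite('pics/scene5z.png',cv2.resize(a,None,fx=4,fy=4,interpolation=cv2.INTER_CUBIC))
```

```text
[0.56965646 0.08131606 0.23856925] [-1.57089794e+00 -7.76842210e-05  1.81913480e+00] 0.01618276970724189 [-0.55713912  0.84941985 -2.37757638] [ 0.06941338 -0.04597759  0.0193125 ]
frame 6171 ((569.3941040039062, 81.25198364257812), (119.76982116699219, 16.077804565429688), 14.274470329284668) [0.55193056 0.07700806 0.25068631]
```

View pics/scene5z.png

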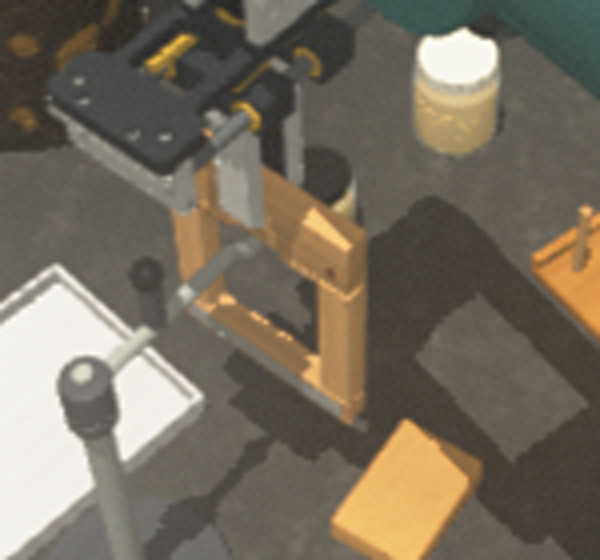

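The rail is just above the throat and the wrist still carries the weight, so I'm lowering in half-millimetre steps.

Emit:
step_arm --commands '[{"xyz": [0, 0, -0.0005], "twist": [0, 0, 0]}, {"xyz": [0, 0, -0.001], "twist": [0, 0, 0]}, {"xyz": [0, 0, -0.001], "twist": [0, 0, 0]}]'

```text
time: 8.7
tool_pos: [0.5697, 0.0813, 0.2375]
ee_rot: [-1.571, -0.0, 1.819]
wrist_force: [-0.4, -0.1, -3.1]
width: 0.0157
```

Emit:
step_arm --commands '[{"xyz": [0, 0, -0.0005], "twist": [0, 0, 0]}, {"xyz": [0, 0, -0.001], "twist": [0, 0, 0]}, {"xyz": [0, 0, -0.001], "twist": [0, 0, 0]}]'

```text
time: 8.95
tool_pos: [0.5698, 0.0814, 0.2374]
ee_rot: [-1.572, 0.0, 1.819]
wrist_force: [-1.1, -0.4, 1.5]
width: 0.0158
```

Contact. Opening partway to stay clear of the peg.

Emit:
step_arm --commands '[{"xyz": [0, 0, 0], "twist": [0, 0, 0]}, {"xyz": [0, 0, 0], "twist": [0, 0, 0]}, {"xyz": [0, 0, 0], "twist": [0, 0, 0]}, {"xyz": [0, 0, 0], "twist": [0, 0, 0]}, {"xyz": [0, 0, 0], "twist": [0, 0, 0]}, {"xyz": [0, 0, 0], "twist": [0, 0, 0]}, {"xyz": [0, 0, 0], "twist": [0, 0, 0]}, {"xyz": [0, 0, 0], "twist": [0, 0, 0]}]' --fingers 120

```text
time: 9.62
tool_pos: [0.5697, 0.0813, 0.2365]
ee_rot: [-1.571, -0.0, 1.819]
wrist_force: [0.4, -0.0, -0.8]
width: 0.0499
```

Run:
```python
from h import *
for n in ['scene','wrist']:
    o=robot.get_obs(); p,d,i=snap(n,n+'6')
print(o['tool_pos'],o['ee_rot'],o['width'],o['wrist_force'],o['wrist_torque'])
X=cloud('wrist6'); p=load('wrist6')[0]; Z=X[...,2]
F=(Z>.235)&(Z<.26)&(abs(X[...,1]-.08)<.04)&(X[...,0]>.49)&(X[...,0]<.66)&((p[...,0].astype(int)-p[...,2])>30)
a=X[F]; print('frame',F.sum(),cv2.minAreaRect(a[:,:2].astype(np.float32)*1000),np.median(a,axis=0))
a=cv2.imread('pics/scene6.png')[170:310,180:330]; cv2.imwrite('pics/scene6z.png',cv2.resize(a,None,fx=4,fy=4,interpolation=cv2.INTER_CUBIC))
```

```text
[0.56964519 0.08131172 0.23649785] [-1.57079408e+00 -7.63801910e-05  1.81918813e+00] 0.049450363905100846 [-0.15689799  0.65459157  0.56237739] [ 0.01292823 -0.02429012 -0.01884108]
frame 6289 ((569.0606079101562, 81.25152587890625), (119.76927947998047, 16.103025436401367), 14.284624099731445) [0.55186257 0.07705843 0.2493345 ]
```

View pics/scene6z.png

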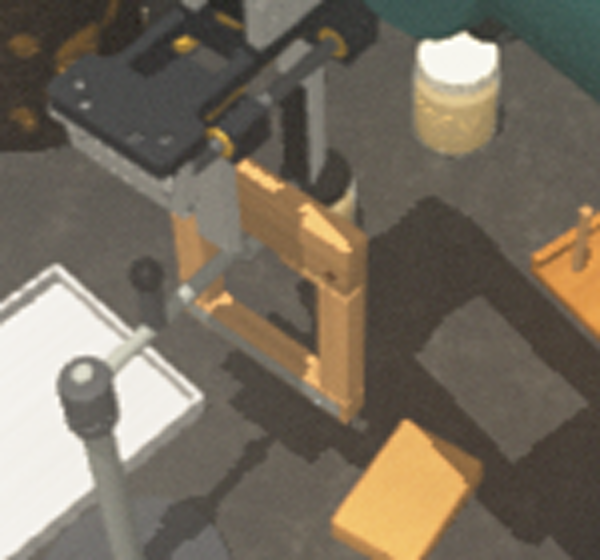

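View pics/wrist6.png

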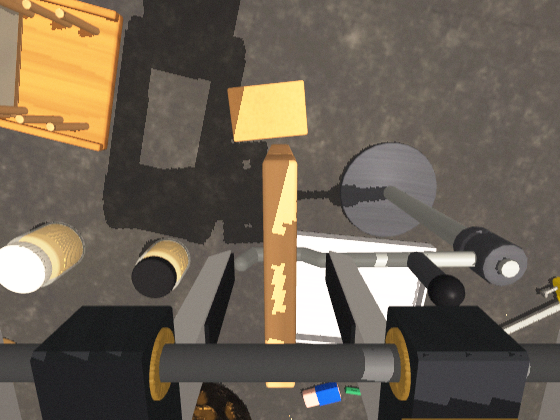

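The frame hangs in the throat with its top at 0.249, level and square to the arm, and the fingers are off it. I'm retracting straight up. Then I'll close the jaws and turn the tool -90°, so a 66° turn while pushing stays inside the last joint's range.

Emit:
step_arm --commands '[{"xyz": [0, 0, 0.004], "twist": [0, 0, 0]}, {"xyz": [0, 0, 0.012], "twist": [0, 0, 0]}, {"xyz": [0, 0, 0.024], "twist": [0, 0, 0]}, {"xyz": [0, 0, 0.04], "twist": [0, 0, 0]}, {"xyz": [0, 0, 0.06], "twist": [0, 0, 0]}, {"xyz": [0, 0, 0.08], "twist": [0, 0, 0]}, {"xyz": [0, 0, 0.094], "twist": [0, 0, 0]}, {"xyz": [0, 0, 0.1], "twist": [0, 0, 0]}, {"xyz": [0, 0, 0.1], "twist": [0, 0, 0]}]'

```text
time: 10.47
tool_pos: [0.5703, 0.0814, 0.3398]
ee_rot: [-1.576, 0.001, 1.819]
wrist_force: [-0.5, -0.1, 0.1]
width: 0.0497
```

Emit:
step_arm --commands '[{"xyz": [-0.004, 0.005, 0], "twist": [0, 0, -4]}, {"xyz": [-0.008, 0.01, 0], "twist": [0, 0, -8]}, {"xyz": [-0.012, 0.015, 0], "twist": [0, 0, -14]}, {"xyz": [-0.016, 0.02, 0], "twist": [0, 0, -20]}, {"xyz": [-0.02, 0.026, 0], "twist": [0, 0, -26]}, {"xyz": [-0.026, 0.033, 0], "twist": [0, 0, -32]}, {"xyz": [-0.031, 0.04, 0], "twist": [0, 0, -38]}, {"xyz": [-0.037, 0.048, 0], "twist": [0, 0, -44]}, {"xyz": [-0.043, 0.055, 0], "twist": [0, 0, -50]}, {"xyz": [-0.049, 0.062, 0], "twist": [0, 0, -56]}, {"xyz": [-0.053, 0.068, 0], "twist": [0, 0, -62]}, {"xyz": [-0.053, 0.068, 0], "twist": [0, 0, -68]}]' --fingers 255

```text
time: 11.47
tool_pos: [0.5156, 0.1503, 0.3358]
ee_rot: [-1.57, 0.001, 0.629]
wrist_force: [0.0, -0.0, -0.6]
width: 0.0007
```

Emit:
step_arm --commands '[{"xyz": [0, 0, 0], "twist": [0, 0, -6]}, {"xyz": [0, 0, 0], "twist": [0, 0, -12]}, {"xyz": [0, 0, 0], "twist": [0, 0, -17]}, {"xyz": [0, 0, 0], "twist": [0, 0, -21]}, {"xyz": [0, 0, 0], "twist": [0, 0, -22]}, {"xyz": [0, 0, 0], "twist": [0, 0, -22]}]'

```text
time: 11.97
tool_pos: [0.5164, 0.1493, 0.3357]
ee_rot: [-1.571, 0.001, 0.249]
wrist_force: [0.1, -0.7, -0.4]
width: 0.0005
```

Run:
```python
from h import *
for n in ['scene','wrist']:
    o=robot.get_obs(); p,d,i=snap(n,n+'7')
print(o['tool_pos'],o['ee_rot'],o['width'],o['wrist_force'],o['joint_positions'])
for f in ['scene7','wrist7']:
    X=cloud(f); p=load(f)[0]; Z=X[...,2]
    F=(Z>.24)&(Z<.255)&(abs(X[...,1]-.08)<.04)&(X[...,0]>.49)&(X[...,0]<.66)&((p[...,0].astype(int)-p[...,2])>30)
    a=X[F]; print('frame',F.sum(),cv2.minAreaRect(a[:,:2].astype(np.float32)*1000) if F.any() else 0)
    B=(Z>.245)&(Z<.27)&(abs(X[...,1]-.158)<.025)&(abs(X[...,0]-.55)<.025)
    a=X[B]; print('ball',B.sum(),a.mean(0) if B.any() else 0)
a=cv2.imread('pics/scene7.png')[130:350,130:410]; cv2.imwrite('pics/scene7z.png',cv2.resize(a,None,fx=2.7,fy=2.7,interpolation=cv2.INTER_CUBIC))
```

```text
[0.51646083 0.14926407 0.33585212] [-1.57074880e+00  1.11619537e-03  2.49782491e-01] 0.0004616469702413338 [-0.12479175 -0.25689323  0.73033477] [ 1.75890882e-01  6.94262939e-02  1.14902238e+00 -3.73114996e-05
  1.92426064e+00 -7.39044778e-02]
frame 248 ((552.38671875, 78.84779357910156), (87.45618438720703, 17.715517044067383), 15.819016456604004)
ball 70 [0.54755418 0.15862425 0.25716247]
frame 474 ((581.087890625, 85.77491760253906), (95.88140106201172, 16.083086013793945), 13.990594863891602)
ball 372 [0.54951511 0.15882466 0.26058814]
```

View pics/scene7z.png

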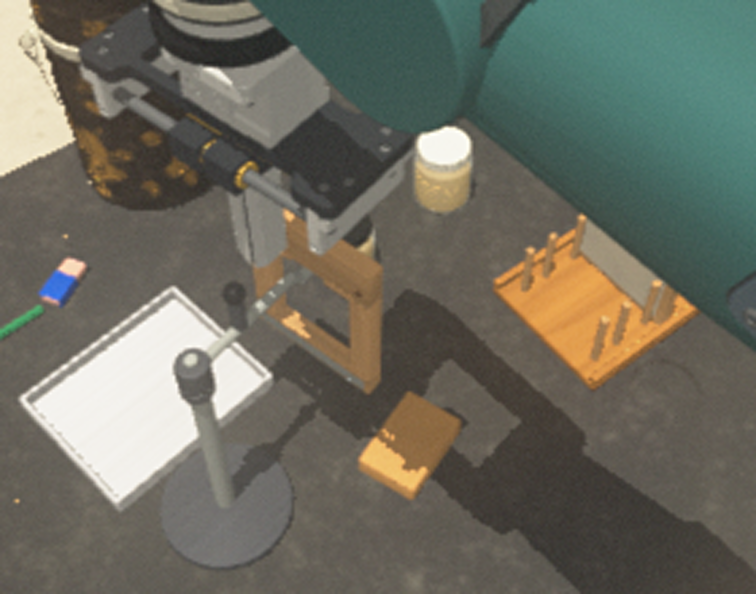

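View pics/wrist7.png

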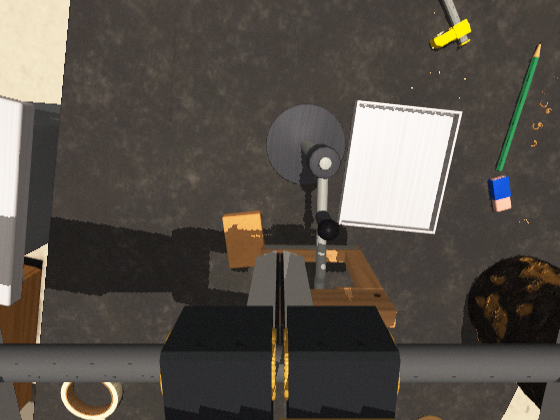

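The arm hasn't moved, and the closed fingers stand on the robot side of the ball (wrist view: fingers (280,260), ball (328,229)). I'm descending and working out the push arc and the expected stop.

Emit:
step_arm --commands '[{"xyz": [0, 0, -0.008], "twist": [0, 0, 0]}, {"xyz": [0, 0, -0.024], "twist": [0, 0, 0]}, {"xyz": [0, 0, -0.042], "twist": [0, 0, 0]}, {"xyz": [0, 0, -0.06], "twist": [0, 0, 0]}, {"xyz": [0, 0, -0.076], "twist": [0, 0, 0]}, {"xyz": [0, 0, -0.087], "twist": [0, 0, 0]}, {"xyz": [0, 0, -0.09], "twist": [0, 0, 0]}, {"xyz": [0, 0, -0.09], "twist": [0, 0, 0]}]'

```text
time: 12.73
tool_pos: [0.5161, 0.1492, 0.2453]
ee_rot: [-1.571, 0.002, 0.249]
wrist_force: [-0.5, 0.2, -0.3]
width: 0.0004
```

Run:
```python
from h import *
o=robot.get_obs(); print(o['tool_pos'],o['wrist_force'])
for f in ['top0','wrist7']:
    X=cloud(f); p=load(f)[0].astype(int)
    m=(p.min(-1)>150)&(abs(X[...,2])<.03)&(X[...,0]>.45)&(X[...,0]<.8)&(X[...,1]>.05)&(X[...,1]<.3)
    n,l,s,c=cv2.connectedComponentsWithStats(m.astype(np.uint8)); k=1+s[1:,4].argmax()
    print(f,cv2.minAreaRect(X[l==k][:,:2].astype(np.float32)*1000))
P=np.array([.538,.202]); th0=14.5; cur=np.array([.5165,.1493])
def pose(th,d):
    t=np.radians(th); return P+.046*np.array([np.sin(t),-np.cos(t)])-d*np.array([np.cos(t),np.sin(t)])
for th,d in [(14.5,.034),(14.5,.03),(14.5,.026),(14.5,.0215)]+[(x,.0205) for x in range(15,91,3)]:
    print(th,d,(pose(th,d)-cur).round(4),round(th-14.5,1))
```

```text
[0.51611237 0.14920871 0.24525141] [-0.45625494  0.15852617 -0.30544515]
top0 ((674.4707641601562, 204.83734130859375), (148.49917602539062, 177.90615844726562), 8.6262845993042)
wrist7 ((674.64794921875, 199.1160430908203), (149.89422607421875, 176.04293823242188), 8.465889930725098)
14.5 0.034 [ 0.0001 -0.0003] 0.0
14.5 0.03 [0.004  0.0007] 0.0
14.5 0.026 [0.0078 0.0017] 0.0
14.5 0.0215 [0.0122 0.0028] 0.0
15 0.0205 [0.0136 0.003 ] 0.5
18 0.0205 [0.0162 0.0026] 3.5
21 0.0205 [0.0188 0.0024] 6.5
24 0.0205 [0.0215 0.0023] 9.5
27 0.0205 [0.0241 0.0024] 12.5
30 0.0205 [0.0267 0.0026] 15.5
33 0.0205 [0.0294 0.003 ] 18.5
36 0.0205 [0.032  0.0034] 21.5
39 0.0205 [0.0345 0.0041] 24.5
42 0.0205 [0.037  0.0048] 27.5
45 0.0205 [0.0395 0.0057] 30.5
48 0.0205 [0.042  0.0067] 33.5
51 0.0205 [0.0443 0.0078] 36.5
54 0.0205 [0.0467 0.0091] 39.5
57 0.0205 [0.0489 0.0105] 42.5
60 0.0205 [0.0511 0.0119] 45.5
63 0.0205 [0.0532 0.0136] 48.5
66 0.0205 [0.0552 0.0153] 51.5
69 0.0205 [0.0571 0.0171] 54.5
72 0.0205 [0.0589 0.019 ] 57.5
75 0.0205 [0.0606 0.021 ] 60.5
78 0.0205 [0.0622 0.0231] 63.5
81 0.0205 [0.0637 0.0253] 66.5
84 0.0205 [0.0651 0.0275] 69.5
87 0.0205 [0.0664 0.0298] 72.5
90 0.0205 [0.0675 0.0322] 75.5
```

The tray lies at about 8.5°, so the stop should be near an arm angle of 88-89°. I'm pushing along the arc at about 2° per row.

Emit:
step_arm --commands '[{"xyz": [0.004, 0.001, 0], "twist": [0, 0, 0]}, {"xyz": [0.008, 0.002, 0], "twist": [0, 0, 0]}, {"xyz": [0.011, 0.0025, 0], "twist": [0, 0, 0]}, {"xyz": [0.0125, 0.003, 0], "twist": [0, 0, 0]}, {"xyz": [0.0136, 0.003, 0], "twist": [0, 0, 0.5]}, {"xyz": [0.0149, 0.0028, 0], "twist": [0, 0, 2]}, {"xyz": [0.0162, 0.0026, 0], "twist": [0, 0, 3.5]}, {"xyz": [0.0175, 0.0025, 0], "twist": [0, 0, 5]}, {"xyz": [0.0188, 0.0024, 0], "twist": [0, 0, 6.5]}]'

```text
time: 13.48
tool_pos: [0.535, 0.1517, 0.2469]
ee_rot: [-1.571, 0.001, 0.364]
wrist_force: [-2.2, -0.0, -0.1]
width: 0.0006
```

Run:
```python
from h import *
p,d,i=snap('wrist','wrist8'); p,d,i=snap('scene','scene8')
o=robot.get_obs(); print(o['tool_pos'],o['wrist_force'])
X=cloud('wrist8'); Z=X[...,2]
B=(Z>.248)&(Z<.27)&(X[...,1]>.14)&(X[...,1]<.19)&(X[...,0]>.545)&(X[...,0]<.6)&(load('wrist8')[0].max(-1)<60)
print('ball',B.sum(),X[B].mean(0))
a=cv2.imread('pics/scene8.png')[130:350,130:410]; cv2.imwrite('pics/scene8z.png',cv2.resize(a,None,fx=2.7,fy=2.7,interpolation=cv2.INTER_CUBIC))
```

```text
[0.53531224 0.15170193 0.24672005] [-1.32689084 -0.06468734  0.57658255]
ball 756 [0.55279098 0.16052983 0.26071433]
```

View pics/scene8z.png

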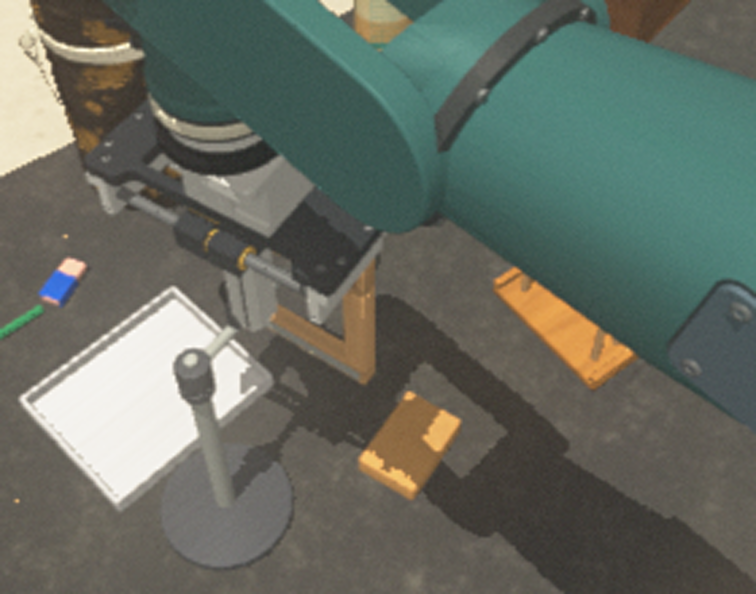

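View pics/wrist8.png

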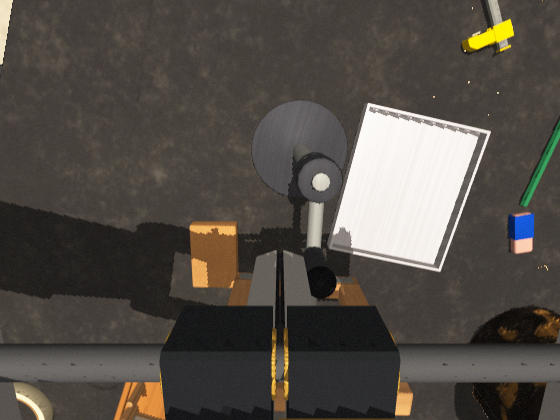

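Contact is made: the ball at (320,280) sits against the finger, force is about 2 N, and the arm is turning. Continuing.

Emit:
step_arm --commands '[{"xyz": [0.0013, 0, 0], "twist": [0, 0, 1.5]}, {"xyz": [0.0027, -0.0001, 0], "twist": [0, 0, 3]}, {"xyz": [0.0044, 0, 0], "twist": [0, 0, 5]}, {"xyz": [0.0062, 0.0001, 0], "twist": [0, 0, 7]}, {"xyz": [0.0079, 0.0002, 0], "twist": [0, 0, 9]}, {"xyz": [0.0097, 0.0004, 0], "twist": [0, 0, 11]}, {"xyz": [0.0115, 0.0007, 0], "twist": [0, 0, 13]}, {"xyz": [0.0132, 0.001, 0], "twist": [0, 0, 15]}, {"xyz": [0.0149, 0.0015, 0], "twist": [0, 0, 17]}, {"xyz": [0.0165, 0.0019, 0], "twist": [0, 0, 19]}, {"xyz": [0.0182, 0.0024, 0], "twist": [0, 0, 21]}, {"xyz": [0.0207, 0.0033, 0], "twist": [0, 0, 24]}]'

```text
time: 14.58
tool_pos: [0.5559, 0.1543, 0.2468]
ee_rot: [-1.571, 0.001, 0.782]
wrist_force: [-1.4, -2.3, 0.8]
width: 0.0009
```

Emit:
step_arm --commands '[{"xyz": [0.0017, 0.0007, 0], "twist": [0, 0, 2]}, {"xyz": [0.0033, 0.0014, 0], "twist": [0, 0, 4]}, {"xyz": [0.0048, 0.0021, 0], "twist": [0, 0, 6]}, {"xyz": [0.0064, 0.003, 0], "twist": [0, 0, 8]}, {"xyz": [0.0079, 0.0039, 0], "twist": [0, 0, 10]}, {"xyz": [0.0094, 0.0048, 0], "twist": [0, 0, 12]}, {"xyz": [0.0109, 0.0058, 0], "twist": [0, 0, 14]}, {"xyz": [0.0123, 0.0069, 0], "twist": [0, 0, 16]}, {"xyz": [0.0137, 0.0079, 0], "twist": [0, 0, 18]}, {"xyz": [0.015, 0.0092, 0], "twist": [0, 0, 20]}, {"xyz": [0.0163, 0.0104, 0], "twist": [0, 0, 22]}, {"xyz": [0.0176, 0.0116, 0], "twist": [0, 0, 24]}]'

```text
time: 15.58
tool_pos: [0.5741, 0.1657, 0.2468]
ee_rot: [-1.572, 0.001, 1.2]
wrist_force: [-0.6, -3.1, 0.5]
width: 0.0004
```

Run:
```python
from h import *
p,d,i=snap('wrist','wrist9'); p,d,i=snap('scene','scene9')
o=robot.get_obs(); print(o['tool_pos'],o['ee_rot'],o['wrist_force'])
```

```text
[0.57416724 0.16617662 0.24666948] [-1.57185004e+00  3.77767674e-04  1.19854728e+00] [ 0.12946778 -1.45091824  1.07690302]
```

View pics/wrist9.png

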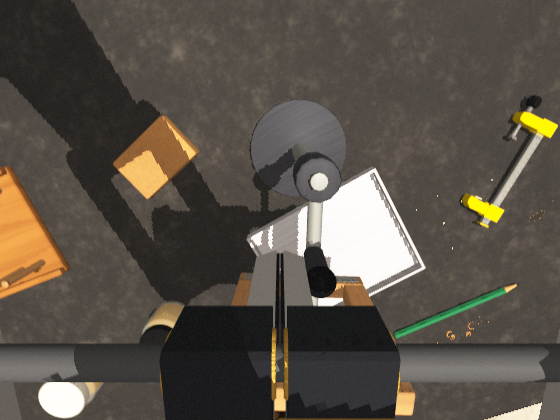

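View pics/scene9.png

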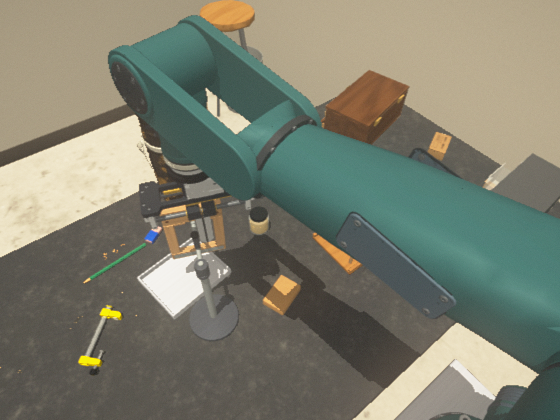

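The arm follows at about 69° with the frame still on the hook (wrist view, rail behind the fingers). Going on more slowly towards the stop.

Emit:
step_arm --commands '[{"xyz": [0.0009, 0.0009, 0], "twist": [0, 0, 1.5]}, {"xyz": [0.0018, 0.0019, 0], "twist": [0, 0, 3]}, {"xyz": [0.0027, 0.0029, 0], "twist": [0, 0, 4.5]}, {"xyz": [0.0035, 0.0039, 0], "twist": [0, 0, 6]}, {"xyz": [0.0043, 0.0049, 0], "twist": [0, 0, 7.5]}, {"xyz": [0.0051, 0.006, 0], "twist": [0, 0, 9]}, {"xyz": [0.0059, 0.0071, 0], "twist": [0, 0, 10.5]}, {"xyz": [0.0066, 0.0082, 0], "twist": [0, 0, 12]}]'

```text
time: 16.35
tool_pos: [0.5805, 0.175, 0.2465]
ee_rot: [-1.571, -0.0, 1.412]
wrist_force: [1.0, -2.7, 1.1]
width: 0.0007
```

Emit:
step_arm --commands '[{"xyz": [0.0005, 0.0007, 0], "twist": [0, 0, 1]}, {"xyz": [0.0009, 0.0015, 0], "twist": [0, 0, 2]}, {"xyz": [0.0014, 0.0022, 0], "twist": [0, 0, 3]}, {"xyz": [0.0018, 0.003, 0], "twist": [0, 0, 4]}]'

```text
time: 16.68
tool_pos: [0.5822, 0.1779, 0.2465]
ee_rot: [-1.571, -0.0, 1.481]
wrist_force: [1.7, -2.0, 0.5]
width: 0.0003
```

Emit:
step_arm --commands '[{"xyz": [0.0004, 0.0008, 0], "twist": [0, 0, 1]}, {"xyz": [0.0008, 0.0015, 0], "twist": [0, 0, 2]}]'

```text
time: 16.85
tool_pos: [0.583, 0.1794, 0.2465]
ee_rot: [-1.571, -0.0, 1.515]
wrist_force: [1.7, -1.0, 0.6]
width: -0.0002
```

Emit:
step_arm --commands '[{"xyz": [0.0004, 0.0008, 0], "twist": [0, 0, 1]}, {"xyz": [0.0004, 0.0008, 0], "twist": [0, 0, 1]}]'

```text
time: 17.02
tool_pos: [0.5833, 0.1804, 0.2465]
ee_rot: [-1.571, -0.001, 1.532]
wrist_force: [0.7, -0.8, 1.3]
width: 0.0003
```

Run:
```python
from h import *
p,d,i=snap('wrist','wrist10')
o=robot.get_obs(); print(o['tool_pos'],o['ee_rot'],o['wrist_force'])
```

```text
[0.58322966 0.18043148 0.2464248 ] [-1.57044793e+00 -5.22794563e-04  1.53177955e+00] [ 1.1900395  -1.03175112  0.82427945]
```

View pics/wrist10.png

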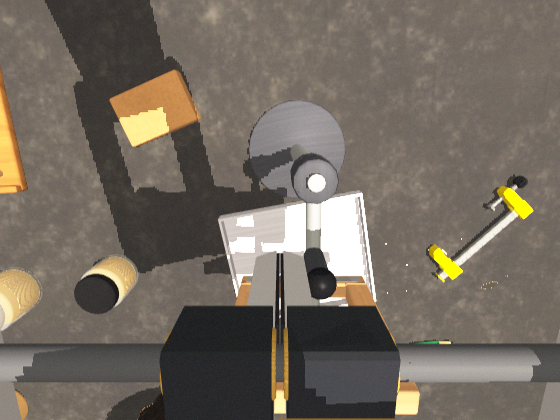

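No force rise yet at about 88°. Continuing in small steps.

Emit:
step_arm --commands '[{"xyz": [0.0004, 0.0008, 0], "twist": [0, 0, 1]}, {"xyz": [0.0004, 0.0008, 0], "twist": [0, 0, 1]}]'

```text
time: 17.23
tool_pos: [0.5835, 0.1806, 0.2464]
ee_rot: [-1.57, 0.001, 1.549]
wrist_force: [-0.5, -3.0, 0.7]
width: 0.0004
```

Emit:
step_arm --commands '[{"xyz": [0.0004, 0.0008, 0], "twist": [0, 0, 1]}, {"xyz": [0.0004, 0.0008, 0], "twist": [0, 0, 1]}]'

```text
time: 17.4
tool_pos: [0.5838, 0.1806, 0.2465]
ee_rot: [-1.57, 0.002, 1.566]
wrist_force: [-0.1, -5.8, 1.1]
width: 0.0005
```

Emit:
step_arm --commands '[{"xyz": [0.0004, 0.0008, 0], "twist": [0, 0, 1]}, {"xyz": [0.0004, 0.0008, 0], "twist": [0, 0, 1]}]'

```text
time: 17.57
tool_pos: [0.584, 0.1807, 0.2465]
ee_rot: [-1.569, 0.004, 1.583]
wrist_force: [-0.1, -6.4, 1.9]
width: 0.0002
```

TCP y has stalled at 0.1806 while the command moves on, and force is rising to 6 N: that is the stop. One more slight press, then back off along the way in, lift and check.

Emit:
step_arm --commands '[{"xyz": [0, 0.001, 0], "twist": [0, 0, 0]}, {"xyz": [0, 0.001, 0], "twist": [0, 0, 0]}, {"xyz": [0, 0.001, 0], "twist": [0, 0, 0]}]'

```text
time: 17.82
tool_pos: [0.584, 0.1807, 0.2465]
ee_rot: [-1.569, 0.005, 1.582]
wrist_force: [-1.5, -7.8, 1.7]
width: 0.0003
```

Emit:
step_arm --commands '[{"xyz": [0, -0.002, 0], "twist": [0, 0, 0]}, {"xyz": [0, -0.005, 0], "twist": [0, 0, 0]}, {"xyz": [0, -0.009, 0], "twist": [0, 0, 0]}, {"xyz": [0, -0.014, 0], "twist": [0, 0, 0]}, {"xyz": [0, -0.02, 0], "twist": [0, 0, 0]}, {"xyz": [0, -0.024, 0.004], "twist": [0, 0, 0]}, {"xyz": [0, -0.024, 0.016], "twist": [0, 0, 0]}, {"xyz": [0, -0.024, 0.034], "twist": [0, 0, 0]}, {"xyz": [0, -0.024, 0.054], "twist": [0, 0, 0]}, {"xyz": [0, -0.024, 0.074], "twist": [0, 0, 0]}, {"xyz": [0, -0.024, 0.09], "twist": [0, 0, 0]}, {"xyz": [0, -0.024, 0.1], "twist": [0, 0, 0]}]'

```text
time: 18.82
tool_pos: [0.5849, 0.1598, 0.3506]
ee_rot: [-1.576, -0.001, 1.584]
wrist_force: [-0.4, 0.5, 0.1]
width: 0.0002
```

Emit:
step_arm --commands '[{"xyz": [-0.005, -0.01, 0], "twist": [0, 0, 0]}, {"xyz": [-0.015, -0.03, 0], "twist": [0, 0, 0]}, {"xyz": [-0.03, -0.055, 0.005], "twist": [0, 0, 0]}, {"xyz": [-0.045, -0.08, 0.01], "twist": [0, 0, 0]}, {"xyz": [-0.06, -0.105, 0.015], "twist": [0, 0, 0]}, {"xyz": [-0.075, -0.13, 0.02], "twist": [0, 0, 0]}, {"xyz": [-0.09, -0.155, 0.02], "twist": [0, 0, 0]}, {"xyz": [-0.105, -0.18, 0.02], "twist": [0, 0, 0]}, {"xyz": [-0.12, -0.205, 0.02], "twist": [0, 0, 0]}, {"xyz": [-0.13, -0.225, 0.02], "twist": [0, 0, 0]}, {"xyz": [-0.135, -0.235, 0.02], "twist": [0, 0, 0]}, {"xyz": [-0.135, -0.235, 0.02], "twist": [0, 0, 0]}]'

```text
time: 19.82
tool_pos: [0.4484, -0.0771, 0.3667]
ee_rot: [-1.571, 0.0, 1.58]
wrist_force: [-0.1, -0.4, 1.1]
width: 0.0005
```

Run:
```python
from h import *
for n in ['scene','top']:
    p,d,i=snap(n,n+'11')
o=robot.get_obs(); print(o['tool_pos'],o['ee_rot'],o['wrist_force'])
for f in ['scene11','top11']:
    X=cloud(f); p=load(f)[0].astype(int); Z=X[...,2]
    F=(Z>.235)&(Z<.258)&(abs(X[...,1]-.2)<.1)&(X[...,0]>.62)&(X[...,0]<.7)&((p[...,0]-p[...,2])>30)
    a=X[F]; print(f,'frame',F.sum(),(cv2.minAreaRect(a[:,:2].astype(np.float32)*1000),np.median(a,axis=0)) if F.sum()>5 else 0)
    A=(Z>.195)&(Z<.24)&(abs(X[...,1]-.2)<.03)&(X[...,0]>.605)&(X[...,0]<.7)&((p[...,0]-p[...,2])<=30)
    a=X[A]
    if A.sum()>5:
        l=cv2.fitLine(a[:,:2].astype(np.float32),cv2.DIST_HUBER,0,.001,.001).ravel(); print('arm',A.sum(),np.degrees(np.arctan2(abs(l[0]),-l[1]*np.sign(l[0]))))
a=cv2.imread('pics/scene11.png')[130:350,80:360]; cv2.imwrite('pics/scene11z.png',cv2.resize(a,None,fx=2.7,fy=2.7,interpolation=cv2.INTER_CUBIC))
```

```text
[ 0.44951583 -0.07530926  0.36644433] [-1.57109781e+00 -8.17474614e-04  1.58304217e+00] [ 0.18079328  0.23347734 -0.63260791]
scene11 frame 661 (((661.9755249023438, 197.99887084960938), (119.70928955078125, 19.524402618408203), 88.23163604736328), array([0.65708609, 0.20213131, 0.24722899]))
arm 72 87.19019
top11 frame 544 (((663.80322265625, 196.67855834960938), (120.01546478271484, 17.699947357177734), 88.492431640625), array([0.66150124, 0.19620624, 0.24874681]))
arm 110 89.081726
```

View pics/scene11z.png

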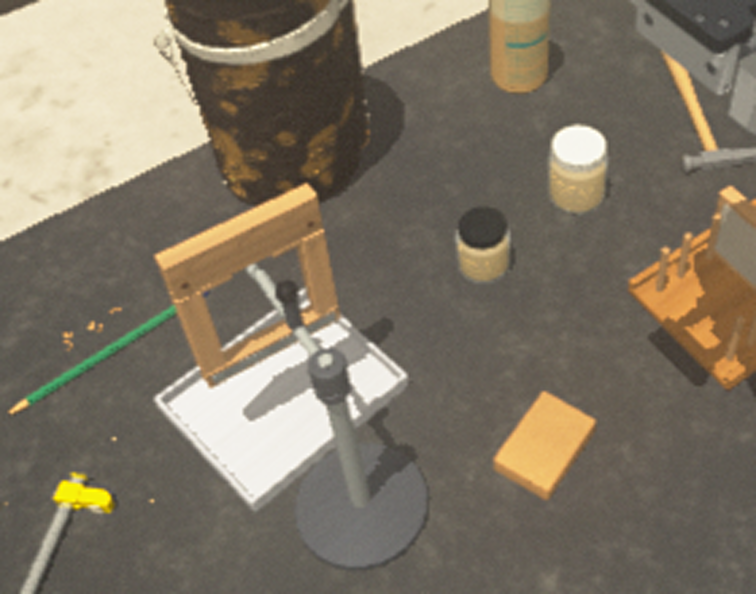

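View pics/top11.png

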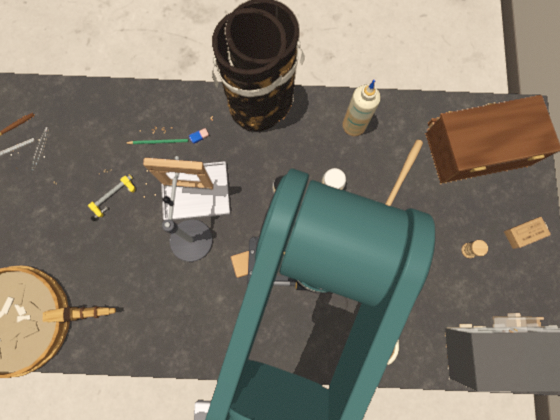

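The frame hangs square on the hook over the tray: centre (0.663, 0.197), arm about 88.5°, top at 0.248. I'll let it settle, then check stillness and the bystanders.

Emit:
step_arm --commands '[{"xyz": [-0.01, -0.01, 0.005], "twist": [0, 0, 0]}, {"xyz": [-0.03, -0.03, 0.015], "twist": [0, 0, 0]}, {"xyz": [-0.05, -0.05, 0.025], "twist": [0, 0, 0]}, {"xyz": [-0.07, -0.07, 0.035], "twist": [0, 0, 0]}, {"xyz": [-0.08, -0.08, 0.04], "twist": [0, 0, 0]}, {"xyz": [-0.08, -0.08, 0.04], "twist": [0, 0, 0]}, {"xyz": [-0.08, -0.08, 0.04], "twist": [0, 0, 0]}, {"xyz": [-0.08, -0.08, 0.04], "twist": [0, 0, 0]}]'

```text
time: 20.58
tool_pos: [0.3704, -0.1546, 0.4058]
ee_rot: [-1.57, -0.001, 1.585]
wrist_force: [0.2, 0.4, -1.2]
width: 0.0007
```

Run:
```python
from h import *
for n in ['scene','top','wrist']:
    p,d,i=snap(n,n+'12')
o=robot.get_obs(); print(o['time'],o['tool_pos'],o['wrist_force'])
for f in ['scene12','top12']:
    X=cloud(f); p=load(f)[0].astype(int); Z=X[...,2]
    F=(Z>.235)&(Z<.258)&(abs(X[...,1]-.2)<.1)&(X[...,0]>.62)&(X[...,0]<.7)&((p[...,0]-p[...,2])>30)
    a=X[F]; print(f,'frame',F.sum(),cv2.minAreaRect(a[:,:2].astype(np.float32)*1000),np.median(a,axis=0))
# bystanders in scene: jar tops, cork
def meas(f,box,z):
    X=cloud(f); m=(X[...,0]>box[0])&(X[...,0]<box[1])&(X[...,1]>box[2])&(X[...,1]<box[3])&(abs(X[...,2]-z)<.006); return m.sum(),np.median(X[m],axis=0).round(4)
for n,(c,z) in dict(jarA=((281,184),.062),jarB=((333,179),.075),cork=((248,261),.02)).items():
    q=plane('top0',*c,z); b=(q[0]-.05,q[0]+.05,q[1]-.05,q[1]+.05)
    for f in ['scene0','scene12']: print(n,f,meas(f,b,z))
```

```text
20.7333 [ 0.3702051  -0.15465865  0.40567892] [-0.09958032  0.12410408  0.48183727]
scene12 frame 655 ((661.769287109375, 198.14028930664062), (119.68074798583984, 17.79602813720703), 88.89324951171875) [0.65741799 0.20183592 0.24733127]
top12 frame 540 ((663.8077392578125, 197.06466674804688), (120.11045837402344, 17.569271087646484), 88.34696960449219) [0.6614446  0.1964038  0.24886674]
jarA scene0 (np.int64(192), array([ 0.682 , -0.0286,  0.0604]))
jarA scene12 (np.int64(208), array([ 0.6819, -0.0274,  0.0604]))
jarB scene0 (np.int64(234), array([ 0.6984, -0.1572,  0.0736]))
jarB scene12 (np.int64(237), array([ 0.6974, -0.1565,  0.0734]))
cork scene0 (np.int64(762), array([0.486 , 0.0504, 0.0186]))
cork scene12 (np.int64(760), array([0.486 , 0.0504, 0.0188]))
```

View pics/scene12.png

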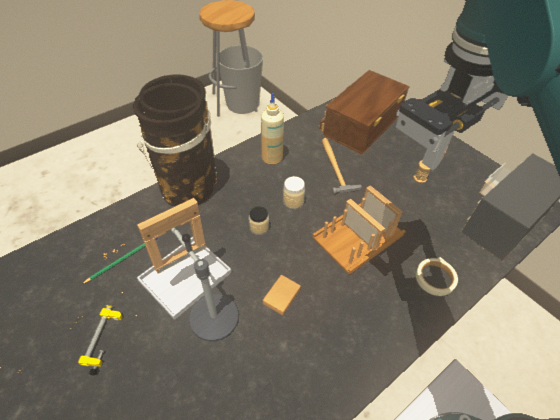

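View pics/wrist12.png

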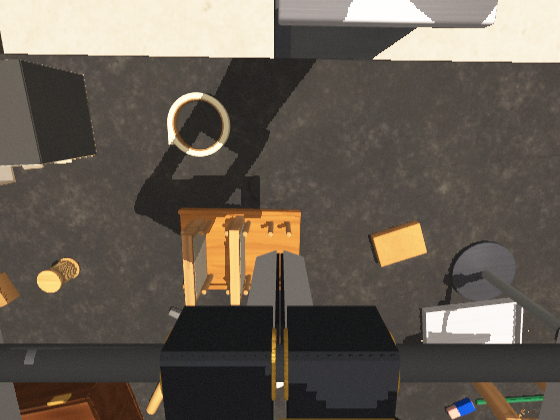

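The views agree. The frame is still on the hook over the tray (175,235), both boards are in the rack (365,220), and the jars and pad are unmoved. Handing in.

```bash
python3 -c "
from bench import robot
print(robot.close_job())"
```

```text
the job is handed in; nothing more can be done
None
```

The frame hangs on the drying stand's hook over the drip tray, with the arm pushed round to its stop, and the job is handed in at 20.7 s. I lifted it out of the rack and brought it in sideways over the tip. I set it into the throat, let go, and pushed the ball round with closed fingers.

**Stop:** the tool stalled at y = 0.1806 while the push force rose from about 2 N to 8 N. The arm then stood at about 88°, and I expected about 88.7° from the tray's angle.

**Last checks:**
- **Frame:** it hangs square and level, centred at about (0.663, 0.197) with its top at 0.248. It was unchanged to within about 1 mm between two looks roughly 0.9 s apart.
- **Bystanders:** jars and cork pad read within about 1 mm of where they started. Both boards are in the rack by eye; I did not measure them.
- **Robot:** clear of everything.

**Disagreements:** the two fixed cameras differ by 1–3 mm throughout. They also differ by about 2° on the final arm angle (87.2° and 89.1°), so I relied on the force rise to judge the stop. No check failed.

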